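# Pin the sled, then check the resin fill with the hardness gauge

### The arm

A 6-joint arm with a two-finger parallel gripper is mounted at the origin on the work surface. World frame = base frame: x ahead of the robot, y to its left, z up, the work surface at z = 0. Lengths are in mm, angles in rad, forces in N, time in s.
With the tool pointing down it reaches from about 200 to 875 mm from the base axis. Payload 3.4 kg.
Tool frame: the origin (TCP) lies midway between the tips of the shut fingers; the grasp point (between the pads) lies 19 mm behind it; z points along the fingers, y is the line along which they close (so a half turn about z gives the same grasp; the last joint's range is limited). The gripper opens to 94 mm and grips with 3 to 60 N. Pads are 16 mm wide; open, the fingers measure 119 mm over their backs; the gripper's body (75 mm by 177 mm) begins 78 mm behind the grasp point.
Start: joints at [-1.379, 0.276, 1.505, -0, 1.361, -0.121], TCP at [176.941, -547.136, 205.493] pointing down, gripper open.
Joint ranges: [-2.89, 2.89], [-0.75, 2.08], [0.22, 2.7], [-1.18, 4.32], [0.11, 2.71], [-2.7, 2.7]. Speed limits (rad/s): [2.57, 2.57, 3.14, 3.14, 3.14, 3.14].

### API

Orientations are given as a rotation vector (axis times angle).
In Python, from workcell import robot gives the robot as it stands.
- The arm moves only by the tool step_arm, never from a script. Its arguments are lists of equal length, an entry for each row: "slide": the shift along the world's x, y, z in units of 0.06 m (1.0 is 0.06 m), a list of three; "turn": the turn about the world's z in units of 10 degrees (1.0 is 10 degrees). In form: {"slide": [[dx, dy, dz], ...], "turn": [turn, ...]}. A call has 1 to 20 rows; each row shifts and turns the commanded pose from where the row before left it; what a row does not reach is not made up. A row lasts 1/8 s, in which the tool goes at most 62.5 mm and 10.7 degrees, less where a joint would pass 70% of its speed; a pose out of reach is approached as far as the arm can. A call with a number of a shift or a turn outside -1 to 1 is refused whole. A call with a gripper value outside its range is refused whole. "jaw" is the opening, from 0 (shut) to 1 (fully open), set as the call begins (left out, the last holds). The fingers move at their own pace and stop on an object; "newtons" is the grip in N (left out, the last holds). Time passes only in rows, so rows that do not move let the fingers close. It gives the time, the measured TCP pose, the force, the opening and the grip force at its end, in the units of the state.
- robot.state(): the state, without advancing time (a new reading comes with each control period).
- robot.grab_frame(name): name is "scene" or "top" or "wrist"; returns (picture, depth): 384x512x3 uint8, red, green, blue; 384x512 float32, mm along the optical axis (not along the pixel's ray), 0 where there is no reading.
- robot.camera_info(name): a dict with "intrinsics" (3x3 intrinsics, pixels), "pose" (4x4, takes a point from camera to world coordinates); the wrist camera has in their place "T_tool_cam" (4x4, takes a point from camera to tool coordinates, whose origin is the TCP and whose axes are the flange's). Camera axes: x right, y up, looking along -z (the intrinsics and any distortion apply to the point x, -y, -z); pixel columns grow to the right and rows downward; lengths in mm; the calibration is good to about 2 mm. A picture is of the moment at which its call begins: read the wrist's pose just before it. camera_info takes no time and is no camera call.
- robot.hand_in(): hands the job in; it is judged then, once.
The state is a dict: "t": time; "joint_pos": joint angles; "qd": joint speeds; "tau": joint torques, N m; "tool_pos": TCP position; "tcp_rot": TCP orientation; "contact_force": force on the tool from outside, world axes, zero at the start; "torque": the same for the moment, N m; "finger_gap": finger opening in mm; "grasp_force": force on a finger pad.
Only numpy, scipy, OpenCV 4.12 (cv2) and the standard library are available. Lean on these libraries where they do the work, as an engineer would, in place of code of your own. Each camera call takes 0.05 s, during which the arm holds its last target. There are 200 camera calls.

### The job

Slide the blue sled fully home under the aluminium bridge, and lock it by dropping the red-headed pin all the way down through the bridge and the sled's tongue, letting go of it there. Then take the hardness gauge from its stand and hold its plunger on the red spot of the sloping board, square to the board's face, pressing lightly so that the spring plunger is about half pushed in. Finish while still holding the gauge steadily like that, with the pin in place and the other things on the bench left where they are.

Things in the scene. Friction and masses are not known exactly. Their poses are not given: they have to be found in the camera images.
- jig: Fixed jig on the bench: plywood base 150 x 335 x 12 mm with two aluminium rails and, at its +y end, an aluminium bridge (80 x 44 mm, top 54 mm above the bench, 12 mm thick). Origin on the bench surface, its y axis along the sliding direction, towards the bridge; z up. It is turned about z by up to 0.3 rad.
- sled (a joint): How far the blue sled (112 x 165 mm) is drawn out of its home place, m: 0 = fully home at its hard stop, up to 0.05; grows along the jig's -y. It stays where it is left; friction about 2 N.
- sled_grip (a point): Middle of the upper edge of the sled's yellow upright push plate, 60 mm wide along the jig's x, 12 mm thick along its y, 84 mm above the bench and rising 58 mm from the sled; nothing stands within 34 mm of it on its +y side (the board) and nothing on its -y side. It moves with the sled.
- bridge_hole (a point): Centre of the round hole in the fixed bridge, at the bridge's top face, 54 mm above the bench; hole 12.5 mm in diameter, vertical, right through the 12 mm plate. Axes as the jig's.
- sled_hole (a point): Centre of the 14 mm round through hole in the sled's steel tongue, at the tongue's top face 34 mm above the bench (tongue 12 mm thick); right under the bridge hole when the sled is home. Moves with the sled. Free space of 10 mm below the tongue.
- pin: Loose lock pin, upright in its stand: steel shank 10 mm in diameter, 36 mm long, with a tapered foot, and a red round head 22 mm in diameter, 30 mm tall above the shank. Origin at the lower tip of the shank, z along the pin towards the head (head from z = 36 to 66 mm). Seated, the underside of the head lies on the bridge. 45 to 80 g.
- pin_stand: Fixed dark wooden block 64 x 64 x 46 mm with a loose 12.5 mm hole that holds the pin, whose head rests on top. Origin at the centre of the underside.
- gauge: Loose hardness gauge, upright in its stand, round about its z axis: steel nose 20 mm in diameter from z = 0 to 25 mm, black barrel to grip, 34 mm in diameter, from z = 25 to 75 mm (yellow ring low on it), dial head 38 mm in diameter from z = 75 to 85 mm. Origin at the centre of the nose's lower end; z towards the dial. The brass plunger sticks out 16 mm below the nose. 0.15 to 0.25 kg.
- plunger (a joint): How far the gauge's spring plunger is pushed in, m: 0 = fully out, 0.012 = at its end; about half in is right (never bottomed). Force is about 1 N + 500 N/m times this value (4 N at half).
- plunger_tip (a point): Rounded tip (8 mm in diameter) of the gauge's brass plunger, on the gauge's axis, 16 mm below the nose when fully out.
- gauge_stand: Fixed grey block 70 x 70 x 48 mm with a loose 24 mm hole that takes the gauge's nose; the barrel rests on top. Origin at the centre of the underside.
- spot (a point): Centre of the red spot (20 mm in diameter, with a pale ring round it) in the middle of the upper face of the oak board (104 x 105 x 20 mm) that is fixed on the sled and moves with it. The face slopes 20 degrees, looking up and towards the jig's -x; the point's z = the face's normal, outwards, its y = the jig's y. The spot is 80 mm above the bench, the board's highest edge about 98 mm.
- glue: Yellow glue bottle 56 mm in diameter, 150 mm tall, upright; a bystander. Origin at the centre of its underside.
- screw_jar: Glass jar 64 mm in diameter, 85 mm tall, upright; a bystander. Origin at the centre of its underside.
- driver: Screwdriver with a red handle lying on the bench beyond the jig; a bystander. Origin under its middle, at its underside.
Not all that is in view belongs to the job. What is shaped like the gauge_stand but pink or turquoise is not meant.

How it is judged (in metres and radians):
On the way, in this order (a step that is already met when the one before it is completed fails the run):
1. the sled is fully home (value of joint sled below 0.003 m), for 0.2 s.
2. the pin is fully down through the bridge and the tongue, and let go (value of joint sled below 0.003 m and horizontal distance between pin and sled_hole below 0.004 m and z of pin in the frame of bridge_hole below -0.032 m and angle between pin's own z axis and vertical below 0.12 rad and contact force between the fingers and pin below 0.1 N), for 0.2 s.
At the end, for the whole second after the job is handed in: Sled home (3 mm); pin upright in both holes, head on the bridge (4 mm), released; gauge held in the fingers, steady, tip within 10 mm of the spot's centre, axis within 8 degrees of the face's normal, plunger pushed in 2 to 10.5 mm with 1.2 to 8 N (all of step 2 and distance between plunger_tip and spot below 0.01 m and angle between the z axis of gauge and the z axis of spot, either way round below 0.14 rad and z of gauge in the frame of spot above 0 m and contact force between gauge and jig between 1.2 and 8 N and value of joint plunger between 0.002 and 0.0105 m and contact force between the fingers and gauge above 2 N and contact force between gauge and gauge_stand below 0.1 N and linear speed of gauge below 0.02 m/s); the arm keeps its last pose, push and grip.
It fails at once if the gauge was pressed hard on the board or jig (over 20 N) (contact force between gauge and jig above 20 N).
It fails at once if a bystander was disturbed (moved over 30 mm) (distance of any of glue, screw_jar, driver from where it was at the start of the episode above 0.03 m).
It also fails if it takes over 72 s, if anything falls off the work surface, if the arm or the gripper's body presses on something with over 40 N, if the wrist force passes 120 N, or if a joint passes its speed limit or range.

## Working session

There is one attempt and no reset: what is moved stays moved. The work goes in short steps, Python scripts to look and compute and a tool call to move; the robot and the scene stay as the last step left them, time stands still between calls to the robot, and variables do not carry over. Pictures are saved under pics/ and viewed, at most 10 in all, crops included, and the job is handed in when it is done.

Besides the shell and the picture viewer there is one more tool, called after ">>>" by a JSON object that holds its "fn" and its "kwargs", one argument or row to a line. step_arm: Moves the arm, as the interface text tells. Shifts and turns lie within -1 to 1; 1 stands for 0.06 m of shift or 10 degrees of turn. Its arguments: {"type":"object","properties":{"slide":{"type":"array","items":{"type":"array","items":{"type":"number"}}},"turn":{"type":"array","items":{"type":"number"}},"jaw":{"type":"number"},"newtons":{"type":"number"}},"required":["slide","turn"]}

```bash
ls; mkdir -p pics; cat > h.py <<'E'
import numpy as np,cv2
from workcell import robot
from scipy.spatial.transform import Rotation as R
def cloud(n):
    s=robot.state(); ci=robot.camera_info(n); im,d=robot.grab_frame(n)
    if n=="wrist":
        T=np.eye(4);T[:3,:3]=R.from_rotvec(s["tcp_rot"]).as_matrix();T[:3,3]=s["tool_pos"];P=T@np.array(ci["T_tool_cam"])
    else: P=np.array(ci["pose"])
    K=np.array(ci["intrinsics"]);v,u=np.mgrid[:d.shape[0],:d.shape[1]]
    uv=np.stack([u,v],-1).reshape(-1,1,2).astype(float)
    dist=ci.get("distortion",None)
    n_=cv2.undistortPoints(uv,K,None if dist is None else np.array(dist,float)).reshape(*d.shape,2)
    c=np.stack([n_[...,0]*d,-n_[...,1]*d,-d,np.ones_like(d)],-1)
    return im,d,(c@P.T)[...,:3],P,K
E
python3 - <<'E'
from h import *
s=robot.state();print(s)
for n in("scene","top"):
    im,d,X,P,K=cloud(n);np.savez(f"{n}0.npz",im=im,d=d,X=X);print(n,robot.camera_info(n).keys(),P.round(2).tolist(),K.tolist())
    cv2.imwrite(f"pics/{n}0.png",cv2.resize(im[...,::-1],(800,600)))
print(robot.camera_info("wrist"))
E
```

```text
pics
{'t': 0.0, 'joint_pos': array([-1.37900972e+00,  2.76603217e-01,  1.50611922e+00, -2.17286762e-05,
        1.36069790e+00, -1.21006863e-01]), 'qd': array([ 0.00067595,  0.00166997, -0.00054595,  0.00039878, -0.00114348,
       -0.00028657]), 'tau': array([-2.06075829e-04, -4.04578936e+01, -2.37228924e+01,  6.98574912e-02,
        3.42537509e-02, -1.32744995e-04]), 'tool_pos': array([ 176.81181473, -546.54343003,  204.60560979]), 'tcp_rot': array([-3.10144471e+00, -4.89056953e-01,  1.34854877e-04]), 'contact_force': array([-0.55797085,  0.6009633 , -0.18070856]), 'torque': array([ 0.00314938,  0.05492221, -0.00649019]), 'grasp_force': 0.0, 'finger_gap': 94.26000258766051}
scene dict_keys(['intrinsics', 'pose']) [[0.85, -0.4, 0.33, 901.14], [0.52, 0.66, -0.54, -609.18], [0.0, 0.64, 0.77, 932.56], [0.0, 0.0, 0.0, 1.0]] [[460.34639830656386, 0.0, 252.75712536942373], [0.0, 460.34639830656386, 187.32580415014715], [0.0, 0.0, 1.0]]
top dict_keys(['intrinsics', 'pose']) [[-0.0, 0.99, -0.17, 359.99], [-1.0, -0.0, -0.0, -3.83], [-0.0, 0.17, 0.99, 1175.26], [0.0, 0.0, 0.0, 1.0]] [[418.2278653287406, 0.0, 256.56026825614066], [0.0, 418.2278653287406, 196.13483194275705], [0.0, 0.0, 1.0]]
{'intrinsics': array([[265.35198564,   0.        , 257.57928306],
       [  0.        , 265.35198564, 192.8916895 ],
       [  0.        ,   0.        ,   1.        ]]), 'T_tool_cam': array([[ 5.51436186e-04,  9.69297915e-01,  2.45888691e-01,
         7.05108339e+01],
       [ 9.99999816e-01, -4.72318202e-04, -3.80737461e-04,
        -1.77106933e-02],
       [-2.52910322e-04,  2.45888856e-01, -9.69297997e-01,
        -1.81578784e+02],
       [ 0.00000000e+00,  0.00000000e+00,  0.00000000e+00,
         1.00000000e+00]])}
```

View pics/top0.png

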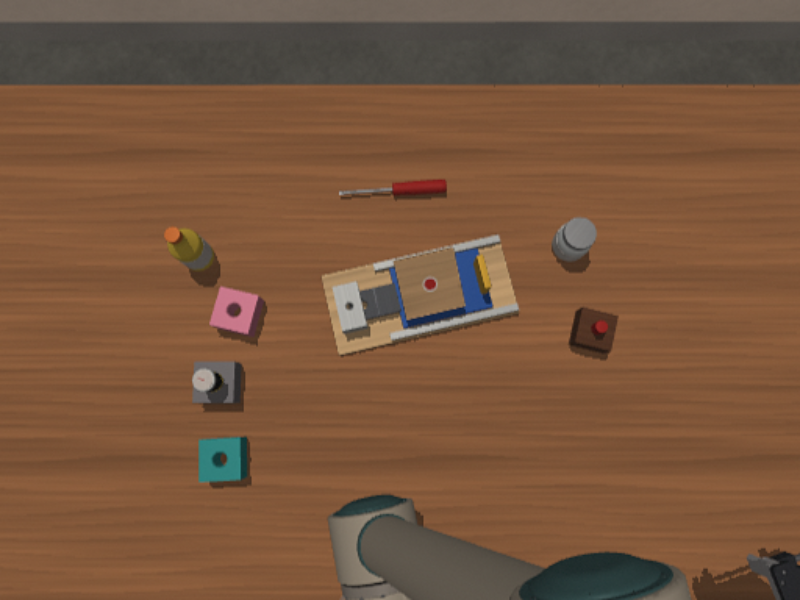

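View pics/scene0.png

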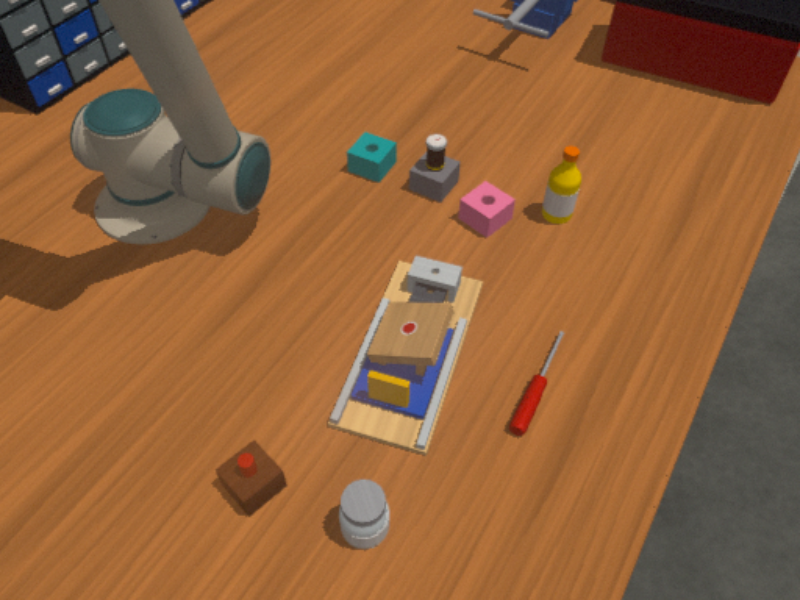

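The top view (800x600) shows the bridge hole at (350,306), the red spot (430,284), yellow plate (483,274), pin head (600,327) and gauge dial (204,380) in the grey stand. The jar is at (575,240). The scene view agrees.

```bash
cat > m.py <<'E'
from h import *
for n in("top","scene"):
    f=np.load(f"{n}0.npz");im=f["im"];X=f["X"];hsv=cv2.cvtColor(im,cv2.COLOR_RGB2HSV);H,S,V=[hsv[...,i].astype(int) for i in range(3)]
    x,y,z=[X[...,i] for i in range(3)]
    def rep(name,m):
        if m.sum()==0: print(n,name,0);return
        q=X[m];print(n,name,m.sum(),"mean",q.mean(0).round(1),"med",np.median(q,0).round(1),"min",np.percentile(q,2,axis=0).round(),"max",np.percentile(q,98,axis=0).round())
    red=((H<6)|(H>174))&(S>150)
    box=lambda x0,x1,y0,y1:(x>x0)&(x<x1)&(y>y0)&(y<y1)
    jig=box(350,650,-250,200)
    rep("spot",red&jig&(z>70)&(z<90))
    rep("plate",(H>20)&(H<32)&(S>190)&jig&(z>78)&(z<90))
    m=jig&(z>50)&(z<58)&(S<70);rep("bridge",m)
    if m.sum(): print(cv2.minAreaRect(X[m][:,:2].astype(np.float32)))
    m=jig&(S<70)&(y<40)&(V>120)
    m2=jig&(z>20)&(z<50)&(S<70)&(V>110);rep("rails",m2)
    rep("pinhead",red&box(250,600,-400,-200)&(z>60))
    rep("pintop",red&box(250,600,-400,-200)&(z>72))
    m=box(250,600,-420,-200)&(z>42)&(z<50)&~red;rep("pinstand",m)
    g=box(200,500,150,400)
    for c,k in(("dial",g&(z>122)&(z<145)),("stand",g&(S<60)&(z>43)&(z<52))):
        rep(c,k)
        if k.sum()>20:print(cv2.minAreaRect(X[k][:,:2].astype(np.float32)))
    for zz in (54,):
        pass
    b=jig&(z>65)&(z<105)&(H>8)&(H<20)&(S>60)&(S<190)
    rep("board",b)
    if b.sum()>100:
        q=X[b];A=np.c_[q[:,:2],np.ones(len(q))]
        for _ in range(5):
            co=np.linalg.lstsq(A,q[:,2],rcond=None)[0];r=abs(A@co-q[:,2]);A=A[r<4];q=q[r<4]
        nn=np.array([-co[0],-co[1],1]);nn/=np.linalg.norm(nn);print("normal",nn,np.degrees(np.arccos(nn[2])),np.degrees(np.arctan2(nn[1],nn[0])),len(q))
E
python3 m.py
python3 - <<'E'
from h import *
f=np.load("top0.npz");im=f["im"]
a=cv2.resize(im[140:240,190:350],(800,500),interpolation=cv2.INTER_CUBIC)
cv2.imwrite("pics/jig.png",a[...,::-1])
E
```

```text
top spot 32 mean [587.5 -52.4  80.1] med [587.8 -52.6  80.3] min [581. -61.  75.] max [593. -45.  85.]
top plate 2 mean [ 594.  -151.2   84. ] med [ 594.  -151.2   84. ] min [ 582. -154.   83.] max [ 606. -149.   85.]
top bridge 416 mean [552.3  87.1  53.5] med [552.3  87.9  53.4] min [514.  63.  50.] max [591. 113.  57.]
((579.6887817382812, -19.002288818359375), (80.36672973632812, 264.2882385253906), 13.939509391784668)
top rails 429 mean [545.6 -62.9  25.5] med [534.7 -60.1  23.8] min [ 502. -205.   20.] max [641. 101.  50.]
top pinhead 63 mean [ 512.7 -342.    73.4] med [ 512.7 -341.6   74. ] min [ 503. -352.   63.] max [ 523. -333.   79.]
top pintop 42 mean [ 513.3 -343.4   75.6] med [ 513.1 -343.3   75.6] min [ 504. -352.   72.] max [ 522. -334.   79.]
top pinstand 428 mean [ 512.5 -342.6   45.1] med [ 511.4 -340.8   45. ] min [ 481. -377.   42.] max [ 547. -310.   49.]
top dial 0
top stand 443 mean [415.2 313.4  47.6] med [412.3 308.6  47.7] min [257. 284.  44.] max [455. 353.  51.]
((356.7587585449219, 314.28369140625), (201.5380859375, 73.72077941894531), 4.28891658782959)

[... 819 characters left out ...]
 506. -353.   71.] max [ 521. -338.   78.]
scene pintop 30 mean [ 514.2 -346.    75.6] med [ 515.7 -346.5   75.7] min [ 506. -353.   73.] max [ 521. -338.   78.]
scene pinstand 747 mean [ 515.1 -347.8   45.1] med [ 517.9 -351.4   45. ] min [ 479. -380.   42.] max [ 547. -313.   48.]
scene dial 0
scene stand 272 mean [425.8 308.1  46.8] med [433.2 302.5  46.8] min [388. 280.  44.] max [456. 351.  50.]
((355.689453125, 310.9001770019531), (204.68569946289062, 76.1903305053711), 3.5538671016693115)
scene board 1526 mean [598.8 -62.   81.3] med [601.4 -63.4  81.9] min [ 546. -154.   66.] max [644.  -1.  97.]
normal [-0.31115108 -0.08353705  0.94668187] 18.794201056287964 -164.97176408948818 1121
```

View pics/jig.png

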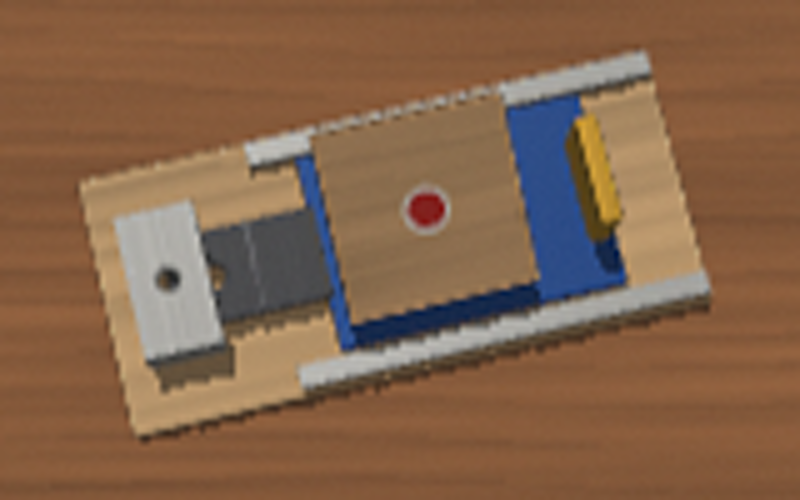

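The zoom shows the bridge hole at crop (168,279), the tongue hole peeking out at (217,278), and the plate at (600,180). The sled is drawn out by about 25 mm and the jig is turned about +13.5°. I'll move to behind the push plate first.

>>> {"fn": "step_arm", "kwargs": {
  "slide": [
    [0.3, 0.25, 0],
    [0.6, 0.5, 0],
    [0.7, 0.58, 0],
    [0.7, 0.58, 0],
    [0.7, 0.58, 0],
    [0.7, 0.58, 0],
    [0.7, 0.58, 0],
    [0.7, 0.58, 0],
    [0.7, 0.58, 0],
    [0.7, 0.58, 0],
    [0.6, 0.4, 0],
    [0.25, 0.16, 0],
    [0, 0, 0],
    [0, 0, 0],
    [0, 0, 0]
  ],
  "turn": [0, 0, -0.2, -0.24, 0, 0, 0, 0, 0, 0, 0, 0, 0, 0, 0],
  "jaw": 0,
  "newtons": 20
}}

```text
t: 1.98
tool_pos: [616.8, -191.2, 205.8]
tcp_rot: [3.12, 0.367, -0.001]
contact_force: [-0.8, -0.2, -0.3]
finger_gap: 0.4
grasp_force: 0.0
```

```bash
python3 - <<'E'
from h import *
s=robot.state();print(s["t"],s["tool_pos"],s["tcp_rot"],s["contact_force"],s["finger_gap"])
im,d,X,P,K=cloud("wrist");np.savez("w1.npz",im=im,d=d,X=X)
cv2.imwrite("pics/w1.png",cv2.resize(im[...,::-1],(800,600)))
E
```

```text
1.975 [ 616.7766734  -191.15800791  205.75077   ] [ 3.11978489e+00  3.67013710e-01 -6.70822744e-04] [-0.80003148 -0.23580103 -0.26668345] 0.44771878250221325
```

View pics/w1.png

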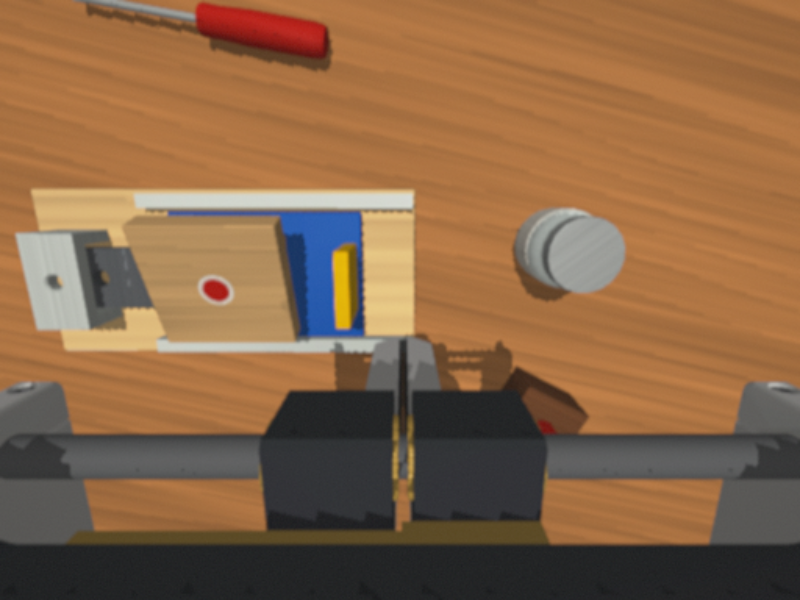

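The wrist view shows rails level in the image, so the tool is aligned with the jig. The plate is at (343,287), spot (216,290) and bridge hole (53,281).

```bash
cat > w.py <<'E'
from h import *
import sys
f=np.load(sys.argv[1]);im=f["im"];X=f["X"];hsv=cv2.cvtColor(im,cv2.COLOR_RGB2HSV);H,S,V=[hsv[...,i].astype(int) for i in range(3)]
z=X[...,2];red=((H<6)|(H>174))&(S>150)
jig=(X[...,0]>420)&(X[...,0]<700)&(X[...,1]>-260)&(X[...,1]<200)
def rep(n,m):
    if m.sum()<3: print(n,m.sum());return
    print(n,m.sum(),X[m].mean(0).round(1),np.percentile(X[m],3,axis=0).round(1),np.percentile(X[m],97,axis=0).round(1))
rep("spot",red&jig&(z>70)&(z<90))
m=(H>18)&(H<34)&(S>190)&jig&(z>81)&(z<88);rep("plate",m)
if m.sum()>10: print(cv2.minAreaRect(X[m][:,:2].astype(np.float32)))
m=jig&(z>51)&(z<57)&(S<70);rep("bridge",m)
lab,cc=cv2.connectedComponents(m.astype(np.uint8));
if m.sum()>50:
    k=np.argmax(np.bincount(cc[cc>0]));r=cv2.minAreaRect(X[cc==k][:,:2].astype(np.float32));print("bridge rect",r)
m=jig&(z>20)&(z<32)&(S<60)&(V>150);lab,cc,st,_=cv2.connectedComponentsWithStats(m.astype(np.uint8))
for k in range(1,lab):
    if st[k,4]>200:
        q=X[cc==k][:,:2].astype(np.float32);l=cv2.fitLine(q,cv2.DIST_HUBER,0,.01,.01).ravel();print("rail",st[k,4],np.degrees(np.arctan2(l[1],l[0])),l[2:])
E
python3 w.py w1.npz
```

```text
spot 135 [586.2 -53.7  82.4] [579.3 -60.8  79.6] [592.9 -46.3  84.7]
plate 457 [ 611.  -146.7   85.9] [ 584.  -155.7   83.1] [ 636.6 -137.9   87.5]
((609.9845581054688, -146.6056365966797), (57.37748718261719, 10.461347579956055), 13.51740550994873)
bridge 2081 [555.1  83.7  55.7] [516.6  59.3  52.4] [591.6 109.9  56.9]
bridge rect ((553.158935546875, 85.7989501953125), (79.82775115966797, 46.280357360839844), 13.438871383666992)
rail 1592 -76.55125 [656.80786 -69.0753 ]
rail 905 -75.904655 [526.1067   -83.082184]
```

>>> {"fn": "step_arm", "kwargs": {
  "slide": [
    [0, 0, -0.5],
    [0, 0, -0.6],
    [0, 0, -0.6],
    [0, 0, -0.5],
    [0, 0, -0.2],
    [-0.03, 0.12, 0],
    [-0.03, 0.12, 0],
    [-0.02, 0.08, 0],
    [-0.012, 0.05, 0],
    [-0.012, 0.05, 0],
    [-0.012, 0.05, 0],
    [-0.012, 0.05, 0],
    [-0.012, 0.05, 0],
    [-0.012, 0.05, 0],
    [-0.012, 0.05, 0]
  ],
  "turn": [0, 0, 0, 0, 0, 0, 0, 0, 0, 0, 0, 0, 0, 0, 0]
}}

```text
t: 3.9
tool_pos: [608.4, -149.9, 61.6]
tcp_rot: [3.119, 0.37, 0.001]
contact_force: [0.7, -1.3, 1.8]
finger_gap: 0.5
grasp_force: 1.1
```

>>> {"fn": "step_arm", "kwargs": {
  "slide": [
    [-0.012, 0.05, 0],
    [-0.012, 0.05, 0],
    [-0.008, 0.033, 0],
    [-0.008, 0.033, 0],
    [-0.004, 0.016, 0]
  ],
  "turn": [0, 0, 0, 0, 0]
}}

```text
t: 4.53
tool_pos: [606.2, -141.2, 61.6]
tcp_rot: [3.115, 0.371, 0.002]
contact_force: [2.0, -7.1, -1.3]
finger_gap: 0.3
grasp_force: 4.0
```

>>> {"fn": "step_arm", "kwargs": {
  "slide": [
    [-0.008, 0.033, 0],
    [-0.008, 0.033, 0],
    [0, 0, 0]
  ],
  "turn": [0, 0, 0]
}}

```text
t: 4.9
tool_pos: [606.3, -141.2, 61.7]
tcp_rot: [3.108, 0.372, 0.004]
contact_force: [2.5, -16.1, -2.3]
finger_gap: 0.3
grasp_force: 7.5
```

Sled is at its stop (16 N). Retreating and going to look at the pin.

>>> {"fn": "step_arm", "kwargs": {
  "slide": [
    [0.05, -0.2, 0],
    [0.07, -0.3, 0],
    [0, 0, 0.5],
    [0, 0, 0.8],
    [-0.3, -0.4, 0.5],
    [-0.6, -0.7, 0],
    [-0.7, -0.8, 0],
    [-0.6, -0.7, 0],
    [-0.4, -0.5, -0.3],
    [-0.15, -0.15, 0],
    [0, 0, 0],
    [0, 0, 0],
    [0, 0, 0]
  ],
  "turn": [0, 0, 0, 0, 0, 0, 0, 0, 0, 0, 0, 0, 0],
  "jaw": 0.6
}}

```text
t: 6.52
tool_pos: [448.6, -358.2, 151.9]
tcp_rot: [3.119, 0.373, 0.001]
contact_force: [-0.3, -0.2, 1.1]
finger_gap: 56.3
grasp_force: 0.0
```

```bash
cat > g.py <<'E'
from h import *
import sys
s=robot.state();print(s["t"],s["tool_pos"].round(2),s["tcp_rot"].round(4),s["contact_force"].round(1),s["finger_gap"])
im,d,X,P,K=cloud("wrist");np.savez(sys.argv[1]+".npz",im=im,d=d,X=X,P=P,K=K)
cv2.imwrite(f"pics/{sys.argv[1]}.png",cv2.resize(im[...,::-1],(800,600)))
E
python3 g.py w2; python3 - <<'E'
from h import *
f=np.load("w2.npz");im=f["im"];X=f["X"];hsv=cv2.cvtColor(im,cv2.COLOR_RGB2HSV);H,S,V=[hsv[...,i].astype(int) for i in range(3)]
red=((H<6)|(H>174))&(S>150)&(X[...,2]>40)&(X[...,2]<90)&(X[...,1]<-250)&(X[...,1]>-420)&(X[...,0]<600)
for m in(red,red&(X[...,2]>73)):
    v,u=np.nonzero(m);print(m.sum(),u.min(),u.max(),v.min(),v.max(),X[m].mean(0),cv2.minEnclosingCircle(X[m][:,:2].astype(np.float32)))
E
```

```text
6.525 [ 448.64 -358.18  151.9 ] [3.1192e+00 3.7260e-01 1.2000e-03] [-0.3 -0.2  1.1] 56.30769656189596
432 250 271 119 142 [ 513.44761282 -345.55809305   76.38180886] ((512.6814575195312, -346.14971923828125), 12.049491882324219)
408 250 271 119 141 [ 514.01431393 -345.31053284   78.04952598] ((513.8912353515625, -345.3648986816406), 10.607662200927734)
```

View pics/w2.png

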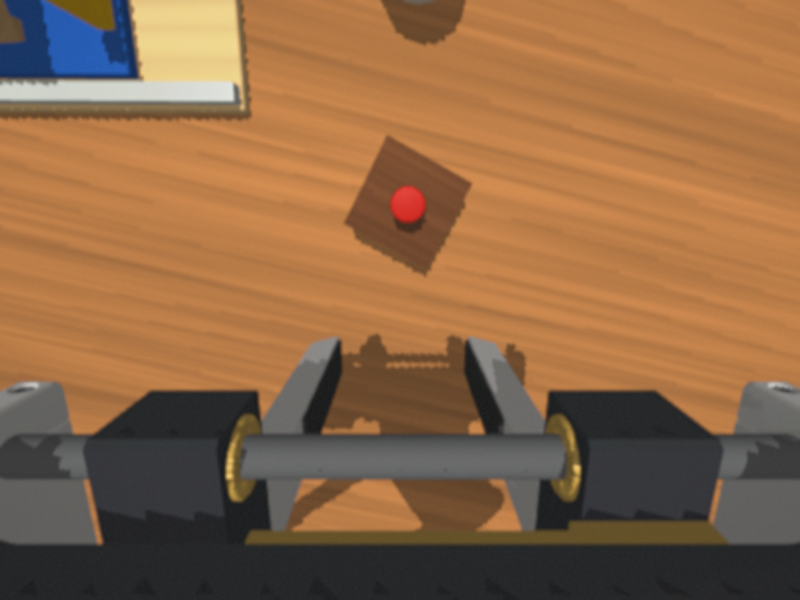

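The wrist view shows the pin head at (408,205) on its stand, clear of the fingers. Moving over it, down, and gripping.

>>> {"fn": "step_arm", "kwargs": {
  "slide": [
    [0.4, 0.08, 0],
    [0.45, 0.09, 0],
    [0.24, 0.045, 0],
    [0, 0, -0.4],
    [0, 0, -0.5],
    [0, 0, -0.5],
    [0, 0, -0.28],
    [0, 0, 0]
  ],
  "turn": [0, 0, 0, 0, 0, 0, 0, 0]
}}

```text
t: 7.58
tool_pos: [512.7, -345.5, 49.5]
tcp_rot: [-3.118, -0.37, 0.003]
contact_force: [0.5, -0.1, -0.3]
finger_gap: 56.2
grasp_force: 0.0
```

>>> {"fn": "step_arm", "kwargs": {
  "slide": [
    [0, 0, 0],
    [0, 0, 0],
    [0, 0, 0],
    [0, 0, 0],
    [0, 0, 0],
    [0, 0, 0]
  ],
  "turn": [0, 0, 0, 0, 0, 0],
  "jaw": 0,
  "newtons": 25
}}

```text
t: 8.32
tool_pos: [513.1, -346.4, 51.2]
tcp_rot: [3.119, 0.37, 0.001]
contact_force: [-0.1, 0.4, 4.6]
finger_gap: 21.3
grasp_force: 25.0
```

>>> {"fn": "step_arm", "kwargs": {
  "slide": [
    [0, 0, 0.3],
    [0, 0, 0.6],
    [0, 0, 0.6],
    [-0.05, 0.3, 0.24],
    [-0.05, 0.6, 0],
    [-0.05, 0.8, 0],
    [-0.05, 0.8, 0],
    [-0.05, 0.8, 0],
    [-0.05, 0.8, 0],
    [-0.04, 0.8, 0],
    [-0.04, 0.8, 0],
    [-0.03, 0.7, -0.1],
    [-0.02, 0.4, -0.2],
    [0, 0.13, -0.1],
    [0, 0, 0],
    [0, 0, 0],
    [0, 0, 0]
  ],
  "turn": [0, 0, 0, 0, 0, 0, 0, 0, 0, 0, 0, 0, 0, 0, 0, 0, 0]
}}

```text
t: 10.45
tool_pos: [487.5, 68.7, 131.4]
tcp_rot: [3.12, 0.368, 0.001]
contact_force: [-0.7, -0.1, -0.5]
finger_gap: 21.6
grasp_force: 25.0
```

```bash
python3 g.py w3; python3 w.py w3.npz; cat > hole.py <<'E'
from h import *
import sys
f=np.load(sys.argv[1]);im=f["im"];X=f["X"];P=f["P"];K=f["K"]
g=cv2.cvtColor(im,cv2.COLOR_RGB2GRAY)
m=(X[...,2]>50)&(X[...,2]<58)&(X[...,0]>490)&(X[...,0]<620)&(X[...,1]>40)&(X[...,1]<130)
v,u=np.nonzero(m);c=cv2.convexHull(np.c_[u,v].astype(np.int32));M=np.zeros(g.shape,np.uint8);cv2.fillConvexPoly(M,c,1)
M=cv2.erode(M,np.ones((9,9)))
d=(M>0)&(g<110);lab,cc,st,ce=cv2.connectedComponentsWithStats(d.astype(np.uint8))
zb=np.median(X[m][:,2])
for k in range(1,lab):
    if st[k,4]>8:
        px=ce[k];r=P[:3,:3]@np.array([(px[0]-K[0,2])/K[0,0],-(px[1]-K[1,2])/K[1,1],-1]);t=(zb-P[2,3])/r[2];print(st[k],px,(P[:3,3]+t*r).round(2),zb)
hsv=cv2.cvtColor(im,cv2.COLOR_RGB2HSV);H,S,V=[hsv[...,i].astype(int) for i in range(3)]
red=((H<6)|(H>174))&(S>150);red[:200]=0
v,u=np.nonzero(red);print("held red",red.sum(),u.min(),u.max(),v.min(),v.max(),X[red].mean(0),np.median(X[red],0))
E
python3 hole.py w3.npz
```

```text
10.45 [487.51  68.73 131.38] [3.1196e+00 3.6760e-01 9.0000e-04] [-0.7 -0.1 -0.5] 21.56754706595957
spot 344 [581.  -30.8  82.7] [573.5 -38.5  79.8] [588.3 -23.3  85.6]
plate 705 [ 595.6 -120.4   84.7] [ 575.8 -130.3   81.3] [ 624.1 -111.8   87.1]
((600.849609375, -117.47267150878906), (57.41519546508789, 11.220564842224121), 22.7774658203125)
bridge 3479 [554.6  86.1  56. ] [516.6  61.8  54.8] [590.9 110.4  56.9]
bridge rect ((553.41796875, 86.14327239990234), (79.97457885742188, 44.072723388671875), 13.369680404663086)
rail 1195 -76.727646 [654.9182  -46.77172]
rail 1961 -76.42973 [529.4917   -95.643105]
[251 123  10  11  83] [255.79518072 128.3373494 ] [553.34  86.05  56.21] 56.207402023508905
held red 1179 241 275 211 254 [491.83838763  69.54408654 155.42624622] [492.37317392  69.56070333 157.95017538]
```

View pics/w3.png

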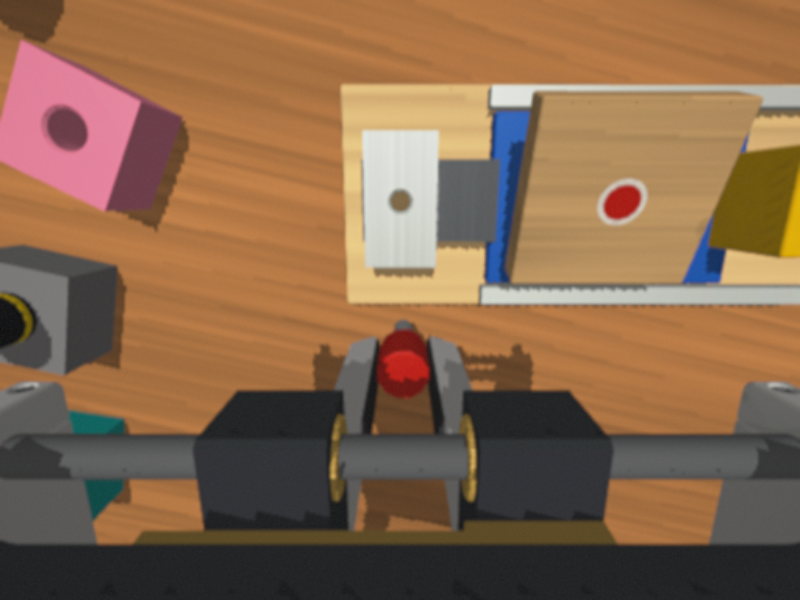

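The wrist view shows the bridge hole at (400,200) with light showing right through (sled home), and the pin held at (403,365).

```bash
python3 - <<'E'
from h import *
f=np.load("w3.npz");im=f["im"];X=f["X"];P=f["P"];K=f["K"]
hsv=cv2.cvtColor(im,cv2.COLOR_RGB2HSV);H,S,V=[hsv[...,i].astype(int) for i in range(3)]
red=((H<6)|(H>174))&(S>150);red[:200]=0
for lo in(155,156.5):
    m=red&(X[...,2]>lo);q=X[m];print(m.sum(),q.mean(0),q.min(0),q.max(0),cv2.minEnclosingCircle(q[:,:2].astype(np.float32)))
v=np.array([.972,.235]);u=np.array([-.235,.972]);T=robot.state()["tool_pos"][:2]
c=np.array(cv2.minEnclosingCircle(X[red&(X[...,2]>156)][:,:2].astype(np.float32))[0]);print(c-T,(c-T)@v,(c-T)@u)
E
```

```text
860 [489.99593578  69.17780094 159.2625548 ] [478.41898208  58.09685922 155.01617621] [555.98995344  85.13507786 313.00104287] ((517.4896240234375, 75.06182861328125), 39.796363830566406)
822 [489.72900076  69.15092951 159.41558039] [478.41898208  58.24524559 156.51417839] [555.98995344  85.13507786 313.00104287] ((517.4896240234375, 75.06182861328125), 39.796363830566406)
[29.99054804  6.23907457] 30.616995219220772 -0.9833983116766013
```

>>> {"fn": "step_arm", "kwargs": {
  "slide": [
    [0.3, 0.08, 0],
    [0.4, 0.1, 0],
    [0.3, 0.08, 0],
    [0.075, 0.017, 0],
    [0, 0, -0.25],
    [0, 0, -0.25],
    [0, 0, 0],
    [0, 0, 0],
    [0, 0, 0]
  ],
  "turn": [0, 0, 0, 0, 0, 0, 0, 0, 0]
}}

```text
t: 11.62
tool_pos: [551.9, 86.2, 101.6]
tcp_rot: [3.12, 0.37, 0.002]
contact_force: [0.2, 0.5, 0.1]
finger_gap: 21.5
grasp_force: 25.0
```

>>> {"fn": "step_arm", "kwargs": {
  "slide": [
    [0, -0.015, 0],
    [0, 0, -0.06],
    [0, 0, -0.06],
    [0, 0, -0.06],
    [0, 0, -0.04],
    [0, 0, 0],
    [0, 0, 0]
  ],
  "turn": [0, 0, 0, 0, 0, 0, 0]
}}

```text
t: 12.5
tool_pos: [551.7, 85.3, 87.9]
tcp_rot: [3.12, 0.37, 0.0]
contact_force: [0.1, 0.4, -0.1]
finger_gap: 21.6
grasp_force: 25.0
```

>>> {"fn": "step_arm", "kwargs": {
  "slide": [
    [0, 0, -0.06],
    [0, 0, -0.06],
    [0, 0, -0.06],
    [0, 0, -0.06],
    [0, 0, -0.06],
    [0, 0, -0.06],
    [0, 0, 0],
    [0, 0, 0]
  ],
  "turn": [0, 0, 0, 0, 0, 0, 0, 0]
}}

```text
t: 13.5
tool_pos: [551.7, 85.3, 66.3]
tcp_rot: [3.12, 0.37, 0.0]
contact_force: [-0.1, 0.0, -0.2]
finger_gap: 21.7
grasp_force: 25.0
```

>>> {"fn": "step_arm", "kwargs": {
  "slide": [
    [0, 0, -0.05],
    [0, 0, -0.05],
    [0, 0, -0.02],
    [0, 0, 0],
    [0, 0, 0]
  ],
  "turn": [0, 0, 0, 0, 0]
}}

```text
t: 14.12
tool_pos: [551.4, 85.3, 59.2]
tcp_rot: [3.12, 0.37, -0.001]
contact_force: [-1.2, 0.3, 2.0]
finger_gap: 21.7
grasp_force: 25.0
```

>>> {"fn": "step_arm", "kwargs": {
  "slide": [
    [0, 0, 0],
    [0, 0, 0],
    [0, 0, 0],
    [0, 0, 0.2],
    [0, 0, 0.5],
    [0, 0, 0.7],
    [-0.2, 0.2, 0.6],
    [-0.6, 0.7, 0.18],
    [-0.8, 0.85, 0],
    [-0.8, 0.85, 0],
    [-0.6, 0.65, 0],
    [-0.28, 0.33, 0],
    [0, 0, 0],
    [0, 0, 0],
    [0, 0, 0]
  ],
  "turn": [0, 0, 0, 0, 0, 0, 0, 0, 0, 0, 0, 0, 0, 0, 0],
  "jaw": 0.55
}}

```text
t: 16.0
tool_pos: [366.1, 288.5, 190.0]
tcp_rot: [3.12, 0.368, 0.001]
contact_force: [0.3, -0.6, 0.1]
finger_gap: 51.7
grasp_force: 0.0
```

```bash
python3 g.py w4; python3 - <<'E'
from h import *
f=np.load("w4.npz");im=f["im"];X=f["X"];x,y,z=[X[...,i] for i in range(3)]
g=(x>330)&(x<520)&(y>220)&(y<400)
m=g&(z>104)&(z<116);q=X[m];print("dial",m.sum(),q.mean(0),q.min(0),q.max(0),cv2.minEnclosingCircle(q[:,:2].astype(np.float32)))
m=g&(z>46)&(z<53);q=X[m];print("stand",m.sum(),q.min(0),q.max(0),cv2.minAreaRect(q[:,:2].astype(np.float32)))
im,d,X,P,K=cloud("top");hsv=cv2.cvtColor(im,cv2.COLOR_RGB2HSV);H,S,V=[hsv[...,i].astype(int) for i in range(3)]
red=((H<6)|(H>174))&(S>150)&(abs(X[...,0]-553)<40)&(abs(X[...,1]-86)<40);print("pin",red.sum(),X[red].mean(0),X[red].max(0))
E
```

```text
16.0 [366.06 288.47 190.03] [3.1197e+00 3.6750e-01 7.0000e-04] [ 0.3 -0.6  0.1] 51.69744853121673
dial 1193 [422.63843228 317.97641876 110.61380718] [403.93705977 299.483988   107.23612952] [440.92924921 336.99220828 112.92374607] ((422.239013671875, 318.0950927734375), 18.90321922302246)
stand 2876 [387.10454837 259.97667288  46.04016168] [519.97762652 353.37423819  52.7426557 ] ((454.79180908203125, 312.39898681640625), (80.85625457763672, 146.03440856933594), 80.03124237060547)
pin 49 [551.25648102  85.59458874  82.70821143] [560.77333057  96.58873712  86.5577844 ]
```

View pics/w4.png

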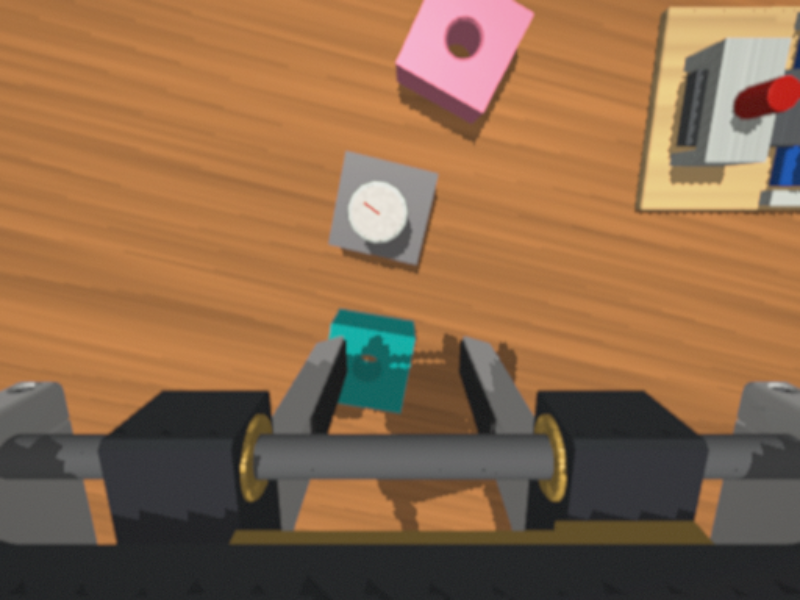

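The wrist view shows the gauge dial at (378,211) in the grey stand, and the pin head sitting on the bridge. Moving over the gauge and gripping it lightly.

>>> {"fn": "step_arm", "kwargs": {
  "slide": [
    [0.3, 0.16, 0],
    [0.4, 0.2, 0],
    [0.22, 0.12, 0],
    [0, 0, -0.3],
    [0, 0, -0.6],
    [0, 0, -0.6],
    [0, 0, -0.5],
    [0, 0, -0.27],
    [0, 0, 0],
    [0, 0, 0]
  ],
  "turn": [0, 0, 0, 0, 0, 0, 0, 0, 0, 0]
}}

```text
t: 17.35
tool_pos: [421.2, 318.4, 54.2]
tcp_rot: [-3.119, -0.37, -0.002]
contact_force: [-0.2, 0.3, 1.0]
finger_gap: 51.8
grasp_force: 0.0
```

>>> {"fn": "step_arm", "kwargs": {
  "slide": [
    [0, 0, 0],
    [0, 0, 0],
    [0, 0, 0],
    [0, 0, 0],
    [0, 0, 0]
  ],
  "turn": [0, 0, 0, 0, 0],
  "jaw": 0,
  "newtons": 15
}}

```text
t: 17.98
tool_pos: [421.0, 318.2, 54.4]
tcp_rot: [-3.119, -0.37, -0.002]
contact_force: [-1.1, -0.8, 5.2]
finger_gap: 37.3
grasp_force: 15.0
```

The gap of 37.3 mm means the fingers have closed on the 38 mm dial rim. I'll regrip with the dial centred in the pads.

>>> {"fn": "step_arm", "kwargs": {
  "slide": [
    [0, 0, 0],
    [0, 0, 0],
    [0, 0, 0],
    [0, 0, 0.25],
    [0, 0, 0.25],
    [0, 0, 0],
    [0, 0, 0]
  ],
  "turn": [0, 0, 0, 0, 0, 0, 0],
  "jaw": 0.55
}}

```text
t: 18.85
tool_pos: [420.4, 318.0, 84.0]
tcp_rot: [-3.12, -0.37, -0.001]
contact_force: [-0.9, 1.1, 0.1]
finger_gap: 51.8
grasp_force: 0.0
```

>>> {"fn": "step_arm", "kwargs": {
  "slide": [
    [0, 0, 0],
    [0, 0, 0],
    [0, 0, 0],
    [0, 0, 0],
    [0, 0, 0]
  ],
  "turn": [0, 0, 0, 0, 0],
  "jaw": 0,
  "newtons": 20
}}

```text
t: 19.48
tool_pos: [420.1, 317.8, 83.4]
tcp_rot: [3.119, 0.37, -0.001]
contact_force: [0.3, -0.3, -1.2]
finger_gap: 37.5
grasp_force: 20.0
```

>>> {"fn": "step_arm", "kwargs": {
  "slide": [
    [0, 0, 0.1],
    [0, 0, 0.15],
    [0, 0, 0.083],
    [0, 0, 0],
    [-0.06, -0.015, 0],
    [-0.08, -0.019, 0],
    [-0.08, -0.019, 0],
    [-0.08, -0.019, 0],
    [-0.08, -0.019, 0],
    [-0.08, -0.019, 0],
    [-0.01, -0.002, 0],
    [0, 0, 0],
    [0, 0, 0]
  ],
  "turn": [0, 0, 0, 0, 0, 0, 0, 0, 0, 0, 0, 0, 0]
}}

```text
t: 21.1
tool_pos: [392.3, 311.3, 103.7]
tcp_rot: [3.12, 0.37, 0.0]
contact_force: [1.1, 0.5, -2.2]
finger_gap: 37.5
grasp_force: 20.0
```

>>> {"fn": "step_arm", "kwargs": {
  "slide": [
    [0, 0, 0],
    [0, 0, 0],
    [0, 0, 0.1],
    [0, 0, 0.2],
    [0, 0, 0.4],
    [0, 0, 0.5],
    [0, 0, 0.5],
    [0, 0, 0.2],
    [0, 0, 0],
    [0, 0, 0]
  ],
  "turn": [0, 0, 0, 0, 0, 0, 0, 0, 0, 0],
  "newtons": 45
}}

```text
t: 22.35
tool_pos: [391.3, 310.8, 216.5]
tcp_rot: [3.119, 0.37, -0.004]
contact_force: [0.7, 0.5, -1.9]
finger_gap: 37.1
grasp_force: 45.0
```

```bash
python3 g.py w5
```

```text
22.35 [391.28 310.75 216.49] [ 3.1187  0.3698 -0.0038] [ 0.7  0.5 -1.9] 37.12610444589026
```

View pics/w5.png

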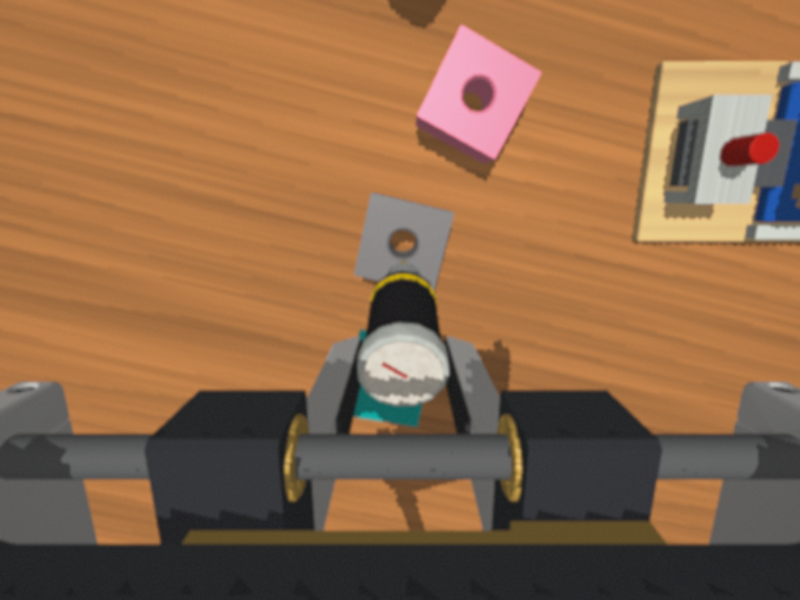

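The gauge is held and tilted, dial at (403,365), with its nose pointing forward and the stand left empty. Next I'll measure the tilt by fitting a plane to the dial face.

```bash
cat > tilt.py <<'E'
from h import *
import sys
f=np.load(sys.argv[1]);im=f["im"];X=f["X"];T=robot.state()["tool_pos"]
g=im.astype(int);b=X-T
m=(g.min(-1)>120)&(abs(b[...,0])<40)&(abs(b[...,1])<40)&(b[...,2]>5)&(b[...,2]<50)
m=cv2.erode(m.astype(np.uint8),np.ones((3,3)))>0
q=b[m]
for _ in range(8):
    A=np.c_[q[:,:2],np.ones(len(q))];co=np.linalg.lstsq(A,q[:,2],rcond=None)[0];r=abs(A@co-q[:,2]);q=q[r<max(1.0,2*r.std())]
n=np.array([-co[0],-co[1],1]);n/=np.linalg.norm(n)
print("n",n.round(3),"tilt",np.degrees(np.arccos(n[2])),"az",np.degrees(np.arctan2(n[1],n[0])),len(q),"dial centre rel TCP",q.mean(0).round(1),r.std())
a=np.radians(13.5);v=np.array([np.cos(a),np.sin(a),0]);u=np.array([-np.sin(a),np.cos(a),0]);s=np.radians(20)
ideal=-np.sin(s)*v+np.cos(s)*np.array([0,0,1]);print("err deg",np.degrees(np.arccos(n@ideal)),"v,u of centre",q.mean(0)@v,q.mean(0)@u)
c=q.mean(0);tip=c-n*101;print("tip(free) rel TCP",tip.round(1)," v,u:",tip@v,tip@u)
E
python3 tilt.py w5.npz
```

```text
n [-0.252 -0.055  0.966] tilt 14.927046721577941 az -167.61136282805037 1186 dial centre rel TCP [ 7.   0.7 28.7] 0.2577980714925218
err deg 5.083680716059836 v,u of centre 7.01380155610812 -0.9640461890992894
tip(free) rel TCP [ 32.5   6.3 -68.9]  v,u: 33.02539106966244 -1.4686547305277733
```

```bash
python3 - <<'E'
from h import *
f=np.load("w5.npz");im=f["im"];X=f["X"];T=np.array([391.28,310.75,216.49]);b=X-T
a=np.radians(13.5);v=np.array([np.cos(a),np.sin(a),0]);u=np.array([-np.sin(a),np.cos(a),0])
for c in (258,):
    for r in range(200,268,2): p=b[r,c];print(r,im[r,c],"v %.1f u %.1f z %.1f"%(p@v,p@u,p[2]))
r=np.load("w3.npz");X=r["X"];m=(X[...,2]>53)&(X[...,2]<58)&(abs(X[...,0]-553)<25)&(abs(X[...,1]-86)<15);q=X[m]
A=np.c_[q[:,:2],np.ones(len(q))];print("bridge slope",np.degrees(np.linalg.lstsq(A,q[:,2],rcond=None)[0][:2]))
E
```

```text
200 [31 28 30] v 23.3 u -0.4 z 14.1
202 [30 33 33] v 22.5 u -0.4 z 16.1
204 [29 26 30] v 21.9 u -0.4 z 18.7
206 [86 87 83] v 22.1 u -0.3 z 23.5
208 [149 152 145] v 21.7 u -0.3 z 26.3
210 [160 163 155] v 21.0 u -0.3 z 28.2
212 [165 168 160] v 20.4 u -0.3 z 30.4
214 [183 186 177] v 19.3 u -0.3 z 30.6
216 [202 207 197] v 18.3 u -0.3 z 31.5
218 [199 198 188] v 17.1 u -0.3 z 31.5
220 [219 213 199] v 15.7 u -0.3 z 31.3
222 [219 213 198] v 14.1 u -0.3 z 30.4
224 [216 211 195] v 12.5 u -0.3 z 29.6
226 [218 212 197] v 11.9 u -0.3 z 31.4
228 [221 215 201] v 9.7 u -0.3 z 29.0
230 [223 217 204] v 8.5 u -0.3 z 29.4
232 [224 218 205] v 6.8 u -0.3 z 28.5
234 [222 216 203] v 5.4 u -0.4 z 28.4
236 [221 217 202] v 3.7 u -0.4 z 27.4
238 [206 180 168] v 1.9 u -0.4 z 26.5
240 [185  95  87] v 1.6 u -0.4 z 28.9
242 [198 167 156] v -0.9 u -0.4 z 26.3
244 [146 140 130] v -2.2 u -0.4 z 26.4
246 [135 130 120] v -4.0 u -0.4 z 25.6
248 [134 129 120] v -5.7 u -0.4 z 25.0
250 [137 132 124] v -7.1 u -0.4 z 25.0
252 [138 132 123] v -9.4 u -0.4 z 23.2
254 [191 183 171] v -10.4 u -0.4 z 24.0
256 [205 196 183] v -12.3 u -0.4 z 23.2
258 [130 129 122] v -14.5 u -0.4 z 21.7
260 [ 53 103  99] v -117.7 u -1.0 z -165.0
262 [ 19 100  96] v -121.7 u -1.0 z -166.6
264 [21 99 95] v -125.1 u -1.0 z -166.9
266 [ 21 100  95] v -127.7 u -1.0 z -165.8
bridge slope [0.05033015 0.00589078]
```

The dial face measured about 16° tilt and is centred in the pads. Now moving to an approach point off the red spot; I'll trim the tilt on the board.

>>> {"fn": "step_arm", "kwargs": {
  "slide": [
    [0.1, -0.25, 0],
    [0.2, -0.5, 0],
    [0.3, -0.7, 0],
    [0.3, -0.7, 0],
    [0.3, -0.7, 0],
    [0.3, -0.7, 0],
    [0.3, -0.7, 0],
    [0.3, -0.7, 0],
    [0.2, -0.5, -0.2],
    [0.12, -0.28, -0.25],
    [0.08, -0.12, -0.17],
    [0, 0, 0],
    [0, 0, 0],
    [0, 0, 0]
  ],
  "turn": [0, 0, 0, 0, 0, 0, 0, 0, 0, 0, 0, 0, 0, 0]
}}

```text
t: 24.15
tool_pos: [542.2, -38.9, 181.1]
tcp_rot: [3.119, 0.372, 0.002]
contact_force: [-0.7, -0.6, -0.8]
finger_gap: 36.4
grasp_force: 45.0
```

```bash
python3 g.py w6; python3 w.py w6.npz | head -3; python3 - <<'E'
from h import *
f=np.load("w6.npz");im=f["im"];X=f["X"];T=robot.state()["tool_pos"];b=X-T
a=np.radians(13.5);v=np.array([np.cos(a),np.sin(a),0]);u=np.array([-np.sin(a),np.cos(a),0])
m=(b[...,2]>15)&(b[...,2]<45)&(abs(b@v)<25)&(abs(b@u)<12)&(im.min(-1)>70);q=b[m]
k=(q@v>-13)&(q@v<15);q=q[k];A=np.c_[q@v,q@u,np.ones(len(q))];y=q[:,2]
for _ in range(4):
    co=np.linalg.lstsq(A,y,rcond=None)[0];r=abs(A@co-y);g=r<1.5;A=A[g];y=y[g]
print("slopes v,u deg",np.degrees(np.arctan(co[:2])),"z0",co[2],len(y))
cv2.imwrite("pics/w6c.png",cv2.resize(im[60:280,130:400][...,::-1],(736,600)))
E
```

```text
24.15 [542.25 -38.89 181.13] [3.1193e+00 3.7190e-01 1.6000e-03] [-0.7 -0.6 -0.8] 36.42921973623355
spot 575 [562.9  44.   83.6] [545.3 -36.9  73.6] [586.6  92.6  87.2]
plate 637 [ 603.9 -121.4   85.8] [ 577.  -130.7   82.2] [ 629.3 -112.4   87.4]
((603.2825927734375, -122.20462799072266), (57.12629318237305, 11.162823677062988), 13.490123748779297)
slopes v,u deg [16.77441967 -0.05246625] z0 26.69935091751137 1334
```

View pics/w6c.png

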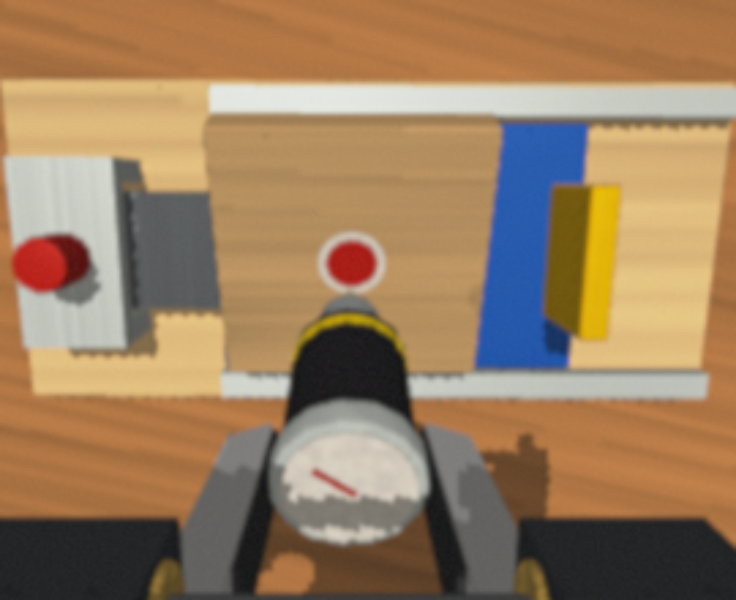

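The crop shows the plunger lined up with the red spot at (352,263), tilt 16.8°, pin in place. Descending along the normal.

>>> {"fn": "step_arm", "kwargs": {
  "slide": [
    [0.03, 0.002, -0.08],
    [0.03, 0.002, -0.1],
    [0.03, 0.002, -0.1],
    [0.03, 0.002, -0.1],
    [0.02, 0.002, -0.05],
    [0, 0, 0],
    [0, 0, 0],
    [0, 0, 0]
  ],
  "turn": [0, 0, 0, 0, 0, 0, 0, 0],
  "newtons": 30
}}

```text
t: 25.2
tool_pos: [550.7, -39.2, 154.9]
tcp_rot: [3.119, 0.37, 0.001]
contact_force: [-0.2, 0.5, -2.1]
finger_gap: 37.1
grasp_force: 30.0
```

>>> {"fn": "step_arm", "kwargs": {
  "slide": [
    [0, 0, 0],
    [0, 0, 0]
  ],
  "turn": [0, 0]
}}

```text
t: 25.45
tool_pos: [550.6, -39.2, 154.8]
tcp_rot: [3.12, 0.37, 0.0]
contact_force: [0.3, 0.0, -2.0]
finger_gap: 37.1
grasp_force: 30.0
```

>>> {"fn": "step_arm", "kwargs": {
  "slide": [
    [0, 0.015, -0.035],
    [0, 0, -0.035],
    [0.008, 0.002, -0.025],
    [0.008, 0.002, -0.025],
    [0, 0, 0],
    [0, 0, 0]
  ],
  "turn": [0, 0, 0, 0, 0, 0]
}}

```text
t: 26.2
tool_pos: [551.5, -38.0, 147.6]
tcp_rot: [3.12, 0.37, 0.0]
contact_force: [-0.5, 0.7, 1.4]
finger_gap: 37.0
grasp_force: 30.0
```

>>> {"fn": "step_arm", "kwargs": {
  "slide": [
    [0, 0, 0],
    [-0.021, -0.005, -0.007],
    [-0.021, -0.005, -0.007],
    [-0.021, -0.005, -0.007],
    [-0.021, -0.005, -0.007],
    [0, 0, 0],
    [0, 0, 0]
  ],
  "turn": [0, 0, 0, 0, 0, 0, 0],
  "newtons": 15
}}

```text
t: 27.08
tool_pos: [546.6, -39.3, 145.8]
tcp_rot: [3.12, 0.37, 0.0]
contact_force: [-0.2, -0.1, 1.2]
finger_gap: 37.7
grasp_force: 15.0
```

>>> {"fn": "step_arm", "kwargs": {
  "slide": [
    [0, 0, 0],
    [0, 0, 0],
    [0, 0, 0],
    [0, 0, 0]
  ],
  "turn": [0, 0, 0, 0],
  "newtons": 30
}}

```text
t: 27.58
tool_pos: [546.6, -39.3, 145.8]
tcp_rot: [3.12, 0.37, 0.0]
contact_force: [0.9, -0.1, 1.3]
finger_gap: 37.0
grasp_force: 30.0
```

```bash
python3 g.py w7; python3 - <<'E'
from h import *
f=np.load("w7.npz");im=f["im"];X=f["X"];P=f["P"];T=robot.state()["tool_pos"];b=X-T
a=np.radians(13.5);v=np.array([np.cos(a),np.sin(a),0]);u=np.array([-np.sin(a),np.cos(a),0])
m=(b[...,2]>15)&(b[...,2]<45)&(abs(b@v)<25)&(abs(b@u)<12)&(im.min(-1)>70);q=b[m]
print("v range",np.percentile(q@v,[1,99]))
k=(q@v>-13)&(q@v<15);q=q[k];A=np.c_[q@v,q@u,np.ones(len(q))];y=q[:,2]
for _ in range(4):
    co=np.linalg.lstsq(A,y,rcond=None)[0];r=abs(A@co-y);g=r<1.5;A=A[g];y=y[g]
print("slopes v,u deg",np.degrees(np.arctan(co[:2])),"z0",co[2],len(y))
# tip from dial centre and spot ring seen
s=np.arctan(co[0]);vc=1.6;tip=T+v*(vc+95*np.sin(s))+np.array([0,0,co[2]+co[0]*vc-2-95*np.cos(s)]);print("tip est (6mm in)",tip)
hsv=cv2.cvtColor(im,cv2.COLOR_RGB2HSV);H,S=hsv[...,0].astype(int),hsv[...,1]
for n in("wrist","top","scene"):
    if n!="wrist": im,d,X,_,_=cloud(n);hsv=cv2.cvtColor(im,cv2.COLOR_RGB2HSV);H,S=hsv[...,0].astype(int),hsv[...,1]
    red=((H<6)|(H>174))&(S>150)&(abs(X[...,0]-580)<25)&(abs(X[...,1]+31)<25)&(X[...,2]>70)&(X[...,2]<95)
    print(n,red.sum(),X[red].mean(0) if red.sum() else 0,X[red].min(0) if red.sum() else 0,X[red].max(0) if red.sum() else 0)
    w=np.nonzero(red)
    if n=="scene":
        cv2.imwrite("pics/fin.png",cv2.resize(im[150:280,200:330][...,::-1],(600,600),interpolation=cv2.INTER_CUBIC))
E
```

```text
27.575 [546.58 -39.26 145.8 ] [3.1196e+00 3.6980e-01 2.0000e-04] [ 0.9 -0.1  1.3] 36.9910306264204
v range [-13.76652308  21.30042733]
slopes v,u deg [20.13380554 -0.112871  ] z0 26.584153514425367 1284
tip est (6mm in) [579.90059343 -31.24333493  81.79395398]
wrist 104 [584.71844564 -29.5932966   83.98158   ] [577.66648183 -38.78948538  81.59959494] [588.98785683 -22.1254147   86.54920654]
top 0 0 0 0
scene 15 [582.6888944  -32.32043985  80.82916062] [577.55936149 -37.65310214  76.77327003] [587.07030987 -24.27986691  84.07511963]
```

View pics/fin.png

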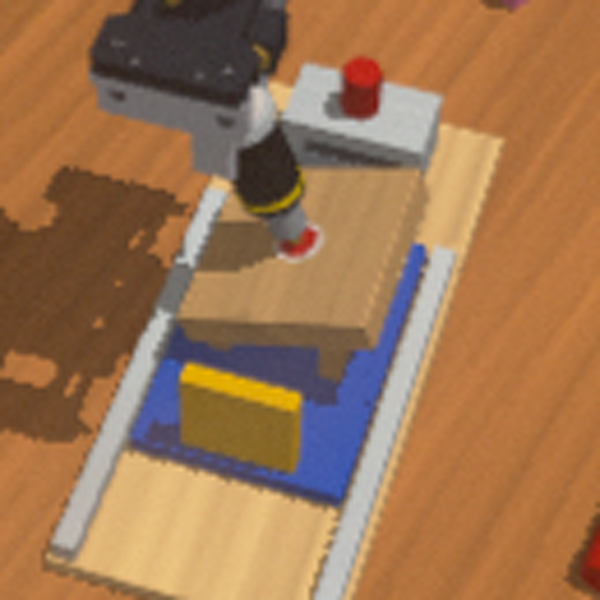

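The crop shows the pin seated on the bridge and the gauge tip on the red spot at (298,242), square to the board (tilt 20.1°) with about 3.4 N of push. I'm handing in.

```bash
python3 -c "
from workcell import robot
s=robot.state();print(s['contact_force'],s['grasp_force'],s['t']);print(robot.hand_in())"
```

```text
[ 0.30791752 -0.81267882  1.69011848] 30.00036120414734 27.725
the job is handed in; nothing more can be done
None
```

I handed the job in at 27.7 s, though no verdict came back. The sled is home and the pin is seated and released; the gauge is held by its dial rim on the red spot at about 20° with roughly 3.5 N, which puts the plunger about half in by estimate.

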